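Load the coupon carrier under the drag spring of the contact-test dock

TASK

Load the sample carrier into the test dock: with the fingertips on its black thumb pad, press the carrier down against its sprung bed and, keeping it pressed, slide it away from you under the bridge and the copper drag spring until its nose meets the end stop. Then let it rise so that the spring rests on the steel coupon. Do not lift the carrier out of its guide, keep the fingers off the copper spring, and leave the weight, the adapter and the plug beside the dock where they are.

Things in the scene. Friction and masses are not known exactly. Their poses are not given: they have to be found in the camera images.
- dock: Fixed test dock, 255 x 100 mm, a straight channel 62 mm wide between two aluminium rails (tops 23 mm above the bench). Origin on the bench on the centre line; x along the channel in the loading direction, from the open end (-130 mm) to the end stop, z up. Its yaw is within 0.45 rad.
- sprung_bed (a joint): Spring-loaded channel floor, in m: 0 raised (bed top 19 mm above the bench), 0.008 fully down (11 mm); moves straight down without tilting. The spring gives 8 N at 0 and 1 N more per mm: about 10 N on the thumb pad sinks the carrier 4 mm, about 14 N sinks it fully.
- drag_leaf: Copper drag spring, 22 mm wide, hinged on the bridge and sloping down behind it to a rounded heel at dock x = 75 mm, 21 mm above the bench when free. A part passing under lifts it against 1 to 3 N. Origin at its hinge: dock x = 43 mm, 36 mm above the bench.
- carrier: Loose aluminium sample carrier lying in the channel, 130 (x) x 60 (y) x 8 mm, about 0.15 kg. Origin at the centre of its underside; x along the channel, nose at +65 mm. On top: a crossbar, a steel coupon (28 mm disc, 2 mm thick, centred at x = 26 mm) and a black thumb pad 50 mm wide near the tail. Home (nose on the end stop) is its origin at dock x = 45 mm, coupon under the spring's heel.
- thumb_pad (a point): Centre of the flat of the black thumb pad's top, at carrier x = -43 mm, 14 mm above the carrier's underside, so 33 mm above the bench while the bed is raised. The flat is 38 mm long (x) and 50 mm wide; at its front end a ridge 6 mm thick stands 6 mm higher (carrier x = -24 to -18 mm), to push against.
- spare_weight: Slotted steel weight, 59 mm diameter, 10 mm high, on the bench to the left of the dock. Bystander. Origin at the centre of its underside.
- adapter: Small hexagonal steel pipe adapter, 22 x 25 x 27 mm, on the bench to the right of the dock. Bystander. Origin at the centre of its underside.
- plug: Small knurled blanking plug, 20 mm diameter, 22 mm high, on the bench to the right of the dock. Bystander. Origin at the centre of its underside.
- crossbar (a point): Top centre of the carrier's crossbar, at carrier x = 57 mm, 14 mm above its underside (bar 8 mm in x, 50 mm wide). It starts 8 mm or more short of the bridge. With the bed raised it is 33 mm above the bench and strikes the bridge; with the carrier sunk more than 4 mm it passes.
- bridge (a point): Centre of the underside of the dock's fixed aluminium bridge across the channel, at dock x = 45 mm, 29 mm above the bench. The bridge is 10 mm thick in x (40 to 50 mm) and its top is 43 mm above the bench (side posts and screw heads up to 47 mm).
- end_stop (a point): Middle of the end stop's face at the far end of the channel, at dock x = 110 mm, 20 mm above the bench; the stop is 35 mm high. The carrier's nose meets it.
There are look-alikes about, which are no part of the job. There is more than one size of the carrier; the one meant has the size given above.

How it is judged:
On the way, in this order (a step that is already met when the one before it is completed fails the run):
1. the carrier is pressed down on its sprung bed (value of joint sprung_bed above 0.0035 m and x of carrier in the frame of dock below -0.005 m), for 0.1 s.
2. the pressed carrier's crossbar has passed under the bridge (x of carrier in the frame of dock above 0 m and value of joint sprung_bed above 0.0035 m), for 0.1 s.
At the end, for the whole second after the job is handed in: The carrier lies flat in the channel with its nose within 5 mm of the end stop, the bed has risen again (within 1.5 mm of its raised position), the copper spring presses on the carrier with more than 0.3 N, and the carrier is at rest (x of carrier in the frame of dock between 0.04 and 0.048 m and value of joint sprung_bed below 0.0015 m and z of carrier in the frame of dock between 0.0165 and 0.0215 m and angle between the z axis of carrier and the z axis of dock, either way round below 0.05 rad and contact force between drag_leaf and carrier above 0.3 N and linear speed of carrier below 0.01 m/s); the robot touches nothing.
It fails at once if the carrier is lifted off its bed (more than 8 mm above the raised height) (z of carrier in the frame of dock above 0.027 m).
It fails at once if the fingers push on the copper spring (contact force between the fingers and drag_leaf above 1 N).
It fails at once if the weight, the adapter or the plug is moved more than 15 mm (distance of any of spare_weight, adapter, plug from where it was at the start of the episode above 0.015 m).
It also fails if it takes over 42 s, if anything falls off the work surface, if the arm or the gripper's body presses on something with over 40 N, if the wrist force passes 120 N, or if a joint passes its speed limit or range.

ROBOT

A 7-joint arm with a two-finger parallel gripper is mounted at the origin on a cart in front of the work surface, level with it; the furniture and walls round the work are solid. World frame = base frame: x ahead of the robot, y to its left, z up, the work surface at z = 0. Lengths are in m, angles in rad, forces in N, time in s.
With the tool pointing down it reaches from about 0.35 to 0.9 m from the base axis. Payload 8.1 kg.
Tool frame: the origin (TCP) lies at the centre of the arm's flange, where the gripper is bolted on; the fingertips stand 178 mm ahead of it and the grasp point (between the pads) lies 159 mm ahead of it; z points along the fingers, y is the line along which they close (so a half turn about z gives the same grasp; the last joint's range is limited). The gripper opens to 92 mm and grips with 3 to 60 N. Pads are 19 mm wide; open, the fingers measure 130 mm over their backs; the gripper's body (75 mm by 190 mm) begins 47 mm behind the grasp point.
Start: joints at [1.182, 0.434, 0.025, 1.573, -0.012, 1.134, -0.075], TCP at [0.176, -0.6, 0.405] pointing down, gripper open.
Joint ranges: [-2.62, 2.62], [-0.44, 2.09], [-1.27, 1.32], [0.08, 2.57], [-1.32, 4.46], [0.12, 2], [-2.74, 2.74]. Speed limits (rad/s): [2.22, 2.22, 3.01, 3.01, 3.14, 3.14, 3.14].

INTERFACE

Orientations are given as a rotation vector (axis times angle).
In Python, from cell import arm gives the robot as it stands. The module is installed in compiled form; this text tells all that it offers.
- The arm moves only by the shell command python3 -m inch 'ROWS' [FORCE]. ROWS is text: rows parted by semicolons, each of 5 numbers parted by spaces: the shift along the tool's x, y, z in m, then the turn about the tool's z in rad, then the finger opening in m, from 0 to 0.0918. In form: x y z roll fingers; .... A call has 1 to 5 rows; each row is the pose to reach, as a shift and turn from the pose commanded when the call began, along the tool's axes at that moment; what a row does not reach only later rows make up. A row lasts 1/10 s, in which the tool goes at most 50 mm and 8.59 degrees, less where a joint would pass 70% of its speed; a pose out of reach is approached as far as the arm can. A call with a gripper value outside its range is refused whole. The fingers move at their own pace and stop on an object; FORCE is the grip in N (left out, the last holds). Time passes only in rows, so rows that repeat a pose let the fingers close. It gives the time, the measured TCP pose, the force, the opening and the grip force at its end, in the units of the state.
- arm.observe(): the state, without advancing time (a new reading comes with each control period).
- arm.get_image(name): name is "scene" or "top" or "wrist"; returns the picture (420x560x3 uint8, red, green, blue); there is no depth.
- arm.get_calibration(name): a dict with "intrinsics" (3x3 intrinsics, pixels), "pose" (4x4, takes a point from camera to world coordinates). Camera axes: x right, y up, looking along -z (the intrinsics and any distortion apply to the point x, -y, -z); pixel columns grow to the right and rows downward; lengths in m; the calibration is good to about 2 mm. A picture is of the moment at which its call begins: read the wrist's pose just before it. get_calibration takes no time and is no camera call; for the wrist camera it gives the pose at the moment of the call.
- arm.sign_off(): hands the job in; it is judged then, once.
Trained networks look in the newest picture that a camera, given by its name, has taken for a name from the list of things; names that differ only in an ending like _2 or _b are one class to them, and where a whole thing is asked for, a point or a joint stands for the part that bears it (a point fixed in the world has none). Each returns a list of dicts, best first, with "conf" (0 to 1); they miss things now and then, are a little off and sometimes report something else, mostly with a low value. They report only what shows in the picture. A call takes as long as a camera call. They do not tell look-alikes from the thing itself.
- arm.look_for(camera, query): "point" ([row, column] in pixels, amid what is visible of it).
- arm.silhouettes(camera, query): "region" (420x560 bool, what is visible of it) and "point" ([row, column] in pixels, amid what is visible of it).
- arm.place_of(camera, query): "point" ([row, column] in pixels: a listed point, or the origin of a listed thing).
The state is a dict: "clock": time; "joints": joint angles; "dq": joint speeds; "joint_efforts": joint torques, N m; "position": TCP position; "ee_rot": TCP orientation; "force": force on the tool from outside, world axes, zero at the start; "ft_torque": the same for the moment, N m; "width": opening from 0.0 (shut) to 1.0 (fully open); "gripper_force": force on a finger pad.
Only numpy, scipy, OpenCV 4.12 (cv2) and the standard library are available. Lean on these libraries where they do the work, as an engineer would, in place of code of your own. Each camera call takes 0.05 s, during which the arm holds its last target. There are 200 camera calls.

## Working session

There is one attempt and no reset: what is moved stays moved. The work goes in short steps, Python scripts to look and compute and a shell command to move; the robot and the scene stay as the last step left them, time stands still between calls to the robot, and variables do not carry over. Pictures are saved under pics/ and viewed, at most 10 in all, crops included, and the job is handed in when it is done.

```bash
mkdir -p pics; cat > h.py <<'E'
import numpy as np, cv2
from cell import arm
def ray(cam,pt):
    c=arm.get_calibration(cam);K=np.array(c["intrinsics"]);T=np.array(c["pose"])
    r,cc=pt; d=np.linalg.inv(K)@[cc,r,1]; d=T[:3,:3]@(d*[1,-1,-1]); return T[:3,3],d
def at(cam,pt,z):
    o,d=ray(cam,pt); return o+d*(z-o[2])/d[2]
def save(cam,n):
    im=arm.get_image(cam); cv2.imwrite(f"pics/{n}.png",im[...,::-1]); return im
E
python3 - <<'E'
from h import *
s=arm.observe();print(s["clock"],s["position"],s["ee_rot"],s["force"])
a=save("top","top0");b=save("scene","scene0")
cv2.imwrite("pics/both.png",cv2.resize(np.vstack([a,b])[...,::-1],None,fx=.71,fy=.71))
for q,z in [("thumb_pad",.033),("crossbar",.033),("bridge",.029),("end_stop",.02),("dock",0),("carrier",.019),("drag_leaf",.036)]:
    for cam in("top","scene"):
        arm_ok=arm.place_of(cam,q)
        print(q,cam,[(round(d["conf"],2),np.round(d["point"]),np.round(at(cam,d["point"],z)[:2],3)) for d in arm_ok[:3]])
E
```

```text
0.0 [ 0.17612406 -0.59942605  0.40395684] [-3.10807303e+00 -4.47158081e-01  5.33081013e-04] [ 0.04905589 -0.41801448  0.0258564 ]
thumb_pad top [(0.95, array([269., 300.]), array([ 0.454, -0.086])), (0.86, array([303., 378.]), array([ 0.386, -0.237]))]
thumb_pad scene [(0.91, array([228., 348.]), array([ 0.449, -0.079])), (0.63, array([224., 431.]), array([ 0.367, -0.2  ])), (0.2, array([204., 321.]), array([ 0.547, -0.108]))]
crossbar top [(0.8, array([219., 283.]), array([ 0.555, -0.054])), (0.6, array([269., 379.]), array([ 0.452, -0.241]))]
crossbar scene [(0.86, array([210., 409.]), array([ 0.426, -0.215])), (0.62, array([213., 297.]), array([ 0.551, -0.052])), (0.6, array([232., 308.]), array([ 0.484, -0.02 ]))]
bridge top [(0.64, array([216., 279.]), array([ 0.562, -0.046]))]
bridge scene [(0.66, array([211., 287.]), array([ 0.575, -0.046]))]
end_stop top [(0.71, array([188., 266.]), array([ 0.621, -0.021]))]
end_stop scene [(0.59, array([207., 260.]), array([ 0.634, -0.029])), (0.51, array([207., 321.]), array([ 0.559, -0.119]))]
dock top [(0.78, array([236., 289.]), array([ 0.524, -0.065]))]
dock scene [(0.56, array([231., 312.]), array([ 0.527, -0.066]))]
carrier top [(0.85, array([251., 289.]), array([ 0.491, -0.066])), (0.84, array([286., 376.]), array([ 0.419, -0.237])), (0.38, array([276., 242.]), array([0.442, 0.03 ]))]
carrier scene [(0.61, array([222., 418.]), array([ 0.401, -0.21 ])), (0.55, array([230., 324.]), array([ 0.491, -0.063])), (0.37, array([207., 290.]), array([ 0.598, -0.074]))]
drag_leaf top [(0.51, array([214., 278.]), array([ 0.565, -0.044]))]
drag_leaf scene [(0.44, array([207., 288.]), array([ 0.575, -0.051]))]
```

View pics/top0.png

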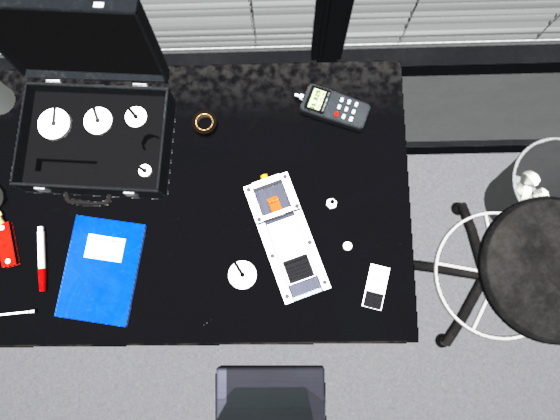

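The top view shows the dock from its near end at (308,298) to its far end at (268,178). The carrier's black pad is at (300,269), and the bridge and copper spring are near (278,208). The small carrier at (376,286) is a look-alike. Dock yaw is about 0.36, and the tool x axis is already at about 0.29.

```bash
python3 -m inch '0.035 -0.035 0 0 0; 0.07 -0.07 0 0 0; 0.105 -0.105 0 0 0; 0.14 -0.14 0 0 0; 0.175 -0.175 0 0 0' 20; python3 -m inch '0.035 -0.035 0.01 0 0; 0.07 -0.07 0.02 -0.02 0; 0.105 -0.105 0.03 -0.04 0; 0.14 -0.14 0.04 -0.06 0; 0.175 -0.175 0.04 -0.075 0'; python3 - <<'E'
from h import *
from scipy.spatial.transform import Rotation as R
s=arm.observe();M=R.from_rotvec(s["ee_rot"]).as_matrix();print(s["clock"],s["position"],M.round(3))
print(M.T@(np.array([.45,-.088,.36])-s["position"]))
E
```

```text
clock: 1.3
position: [0.2954, -0.3806, 0.405]
ee_rot: [3.109, 0.447, 0.001]
force: [1.0, -0.0, 0.2]
width: 0.615
gripper_force: 0.0
clock: 1.8
position: [0.4128, -0.1647, 0.364]
ee_rot: [-3.09, -0.564, 0.001]
force: [1.3, -0.9, 0.0]
width: 0.179
gripper_force: 0.0
1.8 [ 0.41276839 -0.16470996  0.3640475 ] [[ 0.936  0.353 -0.001]
 [ 0.353 -0.936  0.   ]
 [-0.001 -0.    -1.   ]]
[ 0.06192845 -0.05861485  0.00401991]
```

```bash
python3 -m inch '0.03 -0.03 0 0 0; 0.055 -0.055 0 0 0; 0.055 -0.055 0 0 0; 0.055 -0.055 0 0 0'; python3 - <<'E'
from h import *
s=arm.observe();print(s["clock"],s["position"],s["force"])
save("wrist","w1")
for q,z in [("thumb_pad",.033),("crossbar",.033),("bridge",.029),("end_stop",.02),("dock",0),("carrier",.019),("drag_leaf",.036)]:
    for cam in("wrist",):
        print(q,[(round(d["conf"],2),np.round(d["point"]),np.round(at(cam,d["point"],z)[:2],4)) for d in arm.place_of(cam,q)[:3]])
for q in("thumb_pad","carrier"):
    for d in arm.silhouettes("wrist",q)[:2]:
        p=np.argwhere(d["region"]).astype(np.float32)
        box=cv2.boxPoints(cv2.minAreaRect(p)); w=np.array([at("wrist",b,.027)[:2] for b in box]); print(q,d["conf"],len(p),w.round(4).tolist())
E
```

```text
clock: 2.2
position: [0.4449, -0.095, 0.3648]
ee_rot: [3.09, 0.567, 0.0]
force: [-0.4, -0.3, 0.5]
width: 0.005
gripper_force: 0.0
2.2 [ 0.44486287 -0.09504956  0.36477289] [-0.37387602 -0.2720238   0.4623024 ]
thumb_pad [(0.65, array([190., 272.]), array([ 0.4504, -0.0868]))]
crossbar [(0.85, array([238., 426.]), array([ 0.4581, -0.2383])), (0.75, array([ 72., 274.]), array([ 0.5455, -0.054 ])), (0.21, array([ 42., 275.]), array([ 0.5668, -0.0465]))]
bridge [(0.89, array([ 44., 277.]), array([ 0.5671, -0.0486])), (0.19, array([189., 274.]), array([ 0.4511, -0.0886]))]
end_stop []
dock [(0.32, array([187., 273.]), array([ 0.4481, -0.0884]))]
carrier [(0.78, array([261., 398.]), array([ 0.425 , -0.2294])), (0.77, array([139., 273.]), array([ 0.4927, -0.0718]))]
drag_leaf [(0.95, array([ 45., 275.]), array([ 0.5643, -0.0471]))]
thumb_pad 0.93 10077 [[0.5461, -0.023], [0.421, -0.0633], [0.443, -0.1254], [0.566, -0.0788]]
thumb_pad 0.61 3156 [[0.4676, 0.0558], [0.4143, 0.0421], [0.4347, -0.0119], [0.4871, 0.004]]
carrier 0.6 1153 [[0.4721, -0.2209], [0.4435, -0.2123], [0.4294, -0.2502], [0.4589, -0.2583]]
```

View pics/w1.png

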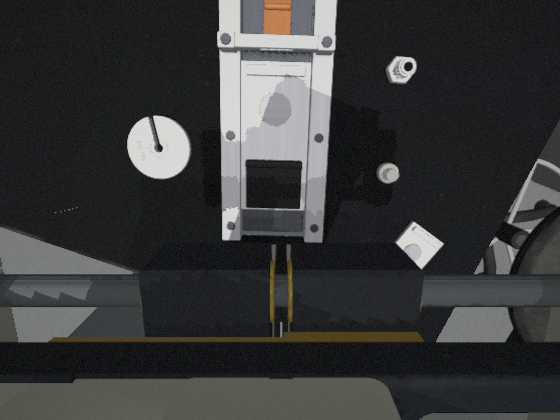

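The wrist view shows the pad flat centred at (272,190), the bridge at (277,42) and the dock centre line running almost up the image. The look-alike at (418,245) is off to the side. That puts the pad at (0.451,-0.087), the yaw at about 0.335 and the carrier at about -35 mm in the dock frame. I'll go down above the pad.

```bash
python3 -m inch '0.011 -0.006 0.04 0.028 0; 0.011 -0.006 0.08 0.028 0; 0.011 -0.006 0.115 0.028 0; 0.011 -0.006 0.132 0.028 0; 0.011 -0.006 0.132 0.028 0'; python3 - <<'E'
from h import *
s=arm.observe();print(s["clock"],s["position"],s["ee_rot"],s["force"],s["width"])
a=save("top","t2");b=save("wrist","w2")
cv2.imwrite("pics/c2.png",np.vstack([cv2.resize(a[160:320,220:400],None,fx=3,fy=3)[:300],b[:280,:540]])[...,::-1])
E
```

```text
clock: 3.2
position: [0.4519, -0.0861, 0.2306]
ee_rot: [-3.097, -0.52, 0.007]
force: [-0.0, 0.4, 0.5]
width: 0.004
gripper_force: 0.0
3.2 [ 0.451904   -0.08606525  0.23064126] [-3.09674025 -0.52031607  0.00694984] [-0.03476427  0.42587288  0.54238497] 0.0037097400255445495
```

View pics/c2.png

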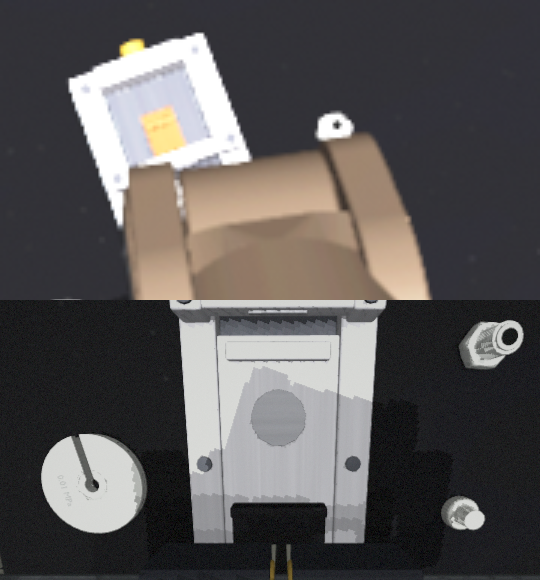

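Laterally centred on the pad, with the crossbar at about (278,50) and a clear gap to the bridge. I'll check the longitudinal position from the crossbar and come down nearly to contact.

```bash
python3 -m inch '0.002 0 0.01 0 0; 0.002 0 0.016 0 0; 0.002 0 0.016 0 0'; python3 - <<'E'
from h import *
s=arm.observe();print(s["clock"],s["position"],s["force"])
arm.get_image("wrist")
from scipy.spatial.transform import Rotation as R
M=R.from_rotvec(s["ee_rot"]).as_matrix(); print(M.round(3))
tip=s["position"]+.178*M[:,2]
for q,z in[("crossbar",.033),("thumb_pad",.033),("bridge",.029)]:
    for d in arm.place_of("wrist",q)[:2]:
        p=at("wrist",d["point"],z);print(q,round(d["conf"],2),np.round(d["point"]),p.round(4),(M.T@(p-tip)).round(4))
E
```

```text
clock: 3.6
position: [0.4547, -0.0855, 0.2164]
ee_rot: [3.098, 0.52, -0.0]
force: [-1.0, -0.9, -1.1]
width: 0.005
gripper_force: 0.0
3.6 [ 0.45469361 -0.08546912  0.21643377] [-0.97842588 -0.90295605 -1.11168885]
[[ 0.945  0.327 -0.   ]
 [ 0.327 -0.945 -0.   ]
 [-0.    -0.    -1.   ]]
crossbar 0.93 [ 50. 276.] [ 0.5472 -0.0523  0.033 ] [ 0.0983 -0.0011  0.0054]
crossbar 0.77 [328. 536.] [ 0.4637 -0.2261  0.033 ] [-0.0373  0.1359  0.0054]
thumb_pad 0.96 [405. 465.] [ 0.4078 -0.2125  0.033 ] [-0.0858  0.1048  0.0055]
```

```bash
python3 -m inch '0 -0.001 0.005 0 0; 0 -0.001 0.009 0 0; 0 -0.001 0.012 0 0; 0 -0.001 0.012 0 0'; python3 -c "
from h import *
s=arm.observe();print(s['position'],s['force'])"
```

```text
clock: 4.2
position: [0.4548, -0.0845, 0.2049]
ee_rot: [3.098, 0.52, 0.001]
force: [-1.9, -0.6, 11.0]
width: 0.008
gripper_force: 5.8
[ 0.45477996 -0.08452156  0.20486484] [-1.87511618 -0.6495933  11.04283663]
```

```bash
python3 -m inch '0 0 0.0015 0 0; 0.006 0 0.0015 0 0; 0.012 0 0.0015 0 0; 0.018 0 0.0015 0 0; 0.018 0 0.0015 0 0'; python3 - <<'E'
from h import *
s=arm.observe();print(s["position"],s["force"])
arm.get_image("wrist")
from scipy.spatial.transform import Rotation as R
M=R.from_rotvec(s["ee_rot"]).as_matrix(); tip=s["position"]+.178*M[:,2]
for q,z in[("crossbar",.026),("bridge",.029)]:
    for d in arm.place_of("wrist",q)[:2]:
        p=at("wrist",d["point"],z);print(q,round(d["conf"],2),np.round(d["point"]),(M.T@(p-tip)).round(4))
E
```

```text
clock: 4.7
position: [0.4663, -0.0807, 0.2028]
ee_rot: [3.097, 0.516, -0.022]
force: [-23.7, -8.1, 36.0]
width: 0.006
gripper_force: 18.0
[ 0.46627281 -0.08068945  0.20280084] [-23.67247108  -8.13863418  36.01502346]
crossbar 0.76 [ 45. 279.] [ 0.0984  0.0002 -0.0026]
crossbar 0.52 [ 18. 276.] [ 0.1084 -0.0009 -0.0027]
bridge 0.92 [ 17. 276.] [ 0.1078 -0.0008 -0.0057]
bridge 0.68 [245. 481.] [ 0.0128  0.0941 -0.0044]
```

```bash
python3 -m inch '-0.004 0 -0.002 0 0; -0.004 0 -0.002 0 0'; python3 - <<'E'
from h import *
s=arm.observe();print(s["position"],s["force"])
a=save("wrist","w3");b=save("scene","s3")
cv2.imwrite("pics/c3.png",np.vstack([a[:240],cv2.resize(b[170:270,230:417],(560,300))])[...,::-1])
from scipy.spatial.transform import Rotation as R
M=R.from_rotvec(s["ee_rot"]).as_matrix(); tip=s["position"]+.178*M[:,2]
for q,z in[("crossbar",.026),("bridge",.029)]:
    for d in arm.place_of("wrist",q)[:2]:
        p=at("wrist",d["point"],z);print(q,round(d["conf"],2),np.round(d["point"]),(M.T@(p-tip)).round(4))
E
```

```text
clock: 5.05
position: [0.4652, -0.0809, 0.205]
ee_rot: [3.098, 0.518, -0.008]
force: [-8.7, -2.8, 12.1]
width: 0.005
gripper_force: 5.7
[ 0.46523775 -0.08092773  0.20504998] [-8.65811743 -2.83488463 12.09203256]
crossbar 0.74 [ 48. 279.] [0.0984 0.     0.0005]
bridge 0.8 [ 18. 278.] [ 1.086e-01 -1.000e-04 -2.500e-03]
```

View pics/c3.png

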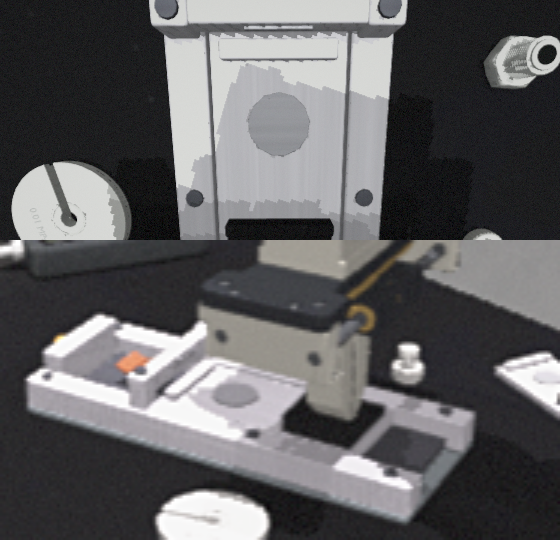

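The carrier moved with the tips and its crossbar at (278,48) still sits just in front of the bridge. The horizontal force tracks the press force at about 0.7, so it's friction. I'll keep the press light and go on.

```bash
python3 -m inch '0.006 0 0 0 0; 0.011 0 0 0 0; 0.016 0 0 0 0; 0.016 0 0 0 0'; python3 - <<'E'
from h import *
s=arm.observe();print(s["position"],s["force"])
arm.get_image("wrist")
from scipy.spatial.transform import Rotation as R
M=R.from_rotvec(s["ee_rot"]).as_matrix(); tip=s["position"]+.178*M[:,2]
for q,z in[("crossbar",.026),("bridge",.029),("carrier",.013)]:
    for d in arm.place_of("wrist",q)[:2]:
        p=at("wrist",d["point"],z);print(q,round(d["conf"],2),np.round(d["point"]),(M.T@(p-tip)).round(4))
E
```

```text
clock: 5.65
position: [0.4816, -0.0752, 0.2049]
ee_rot: [3.098, 0.519, -0.006]
force: [-6.5, -0.7, 11.2]
width: 0.004
gripper_force: 8.0
[ 0.481585   -0.07521434  0.20493858] [-6.4606626  -0.70737825 11.17198442]
bridge 0.6 [ 63. 277.] [ 0.0916 -0.0008 -0.0024]
carrier 0.85 [191. 277.] [ 0.0346 -0.001   0.0138]
carrier 0.57 [413. 491.] [-0.1     0.1263  0.0143]
```

```bash
python3 -m inch '0.006 0 0 0 0; 0.012 0 0 0 0; 0.018 0 0 0 0; 0.023 0 0 0 0; 0.023 0 0 0 0';python3 - <<'E'
from h import *
s=arm.observe();print(s["position"],s["force"])
arm.get_image("wrist")
from scipy.spatial.transform import Rotation as R
M=R.from_rotvec(s["ee_rot"]).as_matrix(); tip=s["position"]+.178*M[:,2]
for q,z in[("bridge",.029),("carrier",.013)]:
    for d in arm.place_of("wrist",q)[:2]:
        p=at("wrist",d["point"],z);print(q,round(d["conf"],2),np.round(d["point"]),(M.T@(p-tip)).round(4))
E
```

```text
clock: 6.35
position: [0.5025, -0.068, 0.2045]
ee_rot: [3.098, 0.519, -0.01]
force: [-9.1, -2.4, 10.2]
width: 0.002
gripper_force: 7.6
[ 0.50248171 -0.06800829  0.20446502] [-9.13944923 -2.38717168 10.18196611]
bridge 0.98 [120. 277.] [ 0.069 -0.001 -0.003]
carrier 0.78 [188. 284.] [0.0363 0.0023 0.0132]
```

```bash
python3 -m inch '0.006 0 0 0 0; 0.012 0 0 0 0; 0.018 0 0 0 0; 0.022 0 0 0 0; 0.022 0 0 0 0';python3 - <<'E'
from h import *
s=arm.observe();print(s["position"],s["force"])
save("wrist","w5")
from scipy.spatial.transform import Rotation as R
M=R.from_rotvec(s["ee_rot"]).as_matrix(); tip=s["position"]+.178*M[:,2]
for q,z in[("bridge",.029),("crossbar",.026),("end_stop",.02)]:
    for d in arm.place_of("wrist",q)[:2]:
        p=at("wrist",d["point"],z);print(q,round(d["conf"],2),np.round(d["point"]),(M.T@(p-tip)).round(4))
E
```

```text
clock: 7.0
position: [0.5238, -0.0607, 0.2047]
ee_rot: [3.098, 0.519, -0.008]
force: [-8.0, -2.5, 10.1]
width: 0.007
gripper_force: 7.7
[ 0.52376245 -0.06068651  0.20468732] [-7.97597763 -2.47354625 10.07543991]
bridge 0.6 [171. 276.] [ 0.047  -0.001  -0.0025]
bridge 0.32 [342. 465.] [-0.0404  0.0946 -0.0021]
crossbar 0.87 [ 62. 282.] [0.0925 0.0016 0.0002]
end_stop 0.71 [ 15. 279.] [0.112  0.     0.0061]
```

View pics/w5.png

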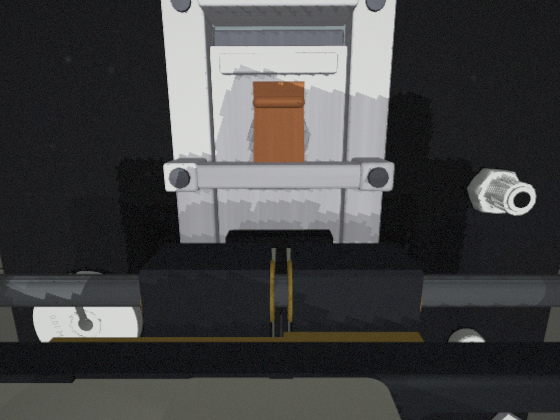

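The bridge is at (278,175), with the leaf heel at (278,102) on the coupon. The carrier nose at row 46 is still about 10 mm short of the end stop.

```bash
python3 -m inch '0.005 0 0 0 0; 0.01 0 0 0 0; 0.014 0 0 0 0; 0.014 0 0 0 0';python3 - <<'E'
from h import *
s=arm.observe();print(s["position"],s["force"])
save("wrist","w6")
from scipy.spatial.transform import Rotation as R
M=R.from_rotvec(s["ee_rot"]).as_matrix(); tip=s["position"]+.178*M[:,2]
for q,z in[("bridge",.029),("crossbar",.026),("end_stop",.02)]:
    for d in arm.place_of("wrist",q)[:1]:
        p=at("wrist",d["point"],z);print(q,round(d["conf"],2),np.round(d["point"]),(M.T@(p-tip)).round(4))
E
```

```text
clock: 7.6
position: [0.5353, -0.0568, 0.2042]
ee_rot: [3.097, 0.518, -0.015]
force: [-14.8, -5.2, 13.4]
width: 0.005
gripper_force: 11.6
[ 0.53529588 -0.05683748  0.2041738 ] [-14.78993577  -5.20772618  13.41099393]
bridge 0.89 [200. 277.] [ 0.034  -0.0007 -0.0032]
crossbar 0.56 [ 62. 282.] [ 0.0924  0.0012 -0.0007]
end_stop 0.75 [ 43. 280.] [0.1008 0.0005 0.0052]
```

View pics/w6.png

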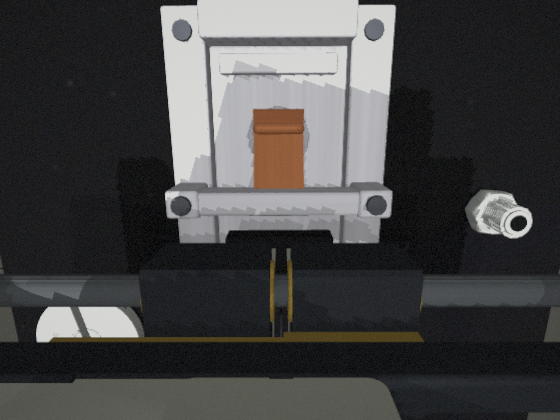

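The nose at row 46 is at or very near the stop, whose lower edge is at row 38. A little more push will confirm it.

```bash
python3 -m inch '0.003 0 0 0 0; 0.005 0 0 0 0; 0.005 0 0 0 0'
```

```text
clock: 8.1
position: [0.5368, -0.0565, 0.2034]
ee_rot: [3.097, 0.516, -0.028]
force: [-25.0, -7.3, 20.4]
width: 0.003
gripper_force: 16.1
```

The push now meets a firm stop at 26 N. I'll relax the push, then rise.

```bash
python3 -m inch '-0.004 0 0 0 0; -0.006 0 -0.002 0 0; -0.007 0 -0.005 0 0; -0.008 0 -0.009 0 0; -0.008 0 -0.013 0 0'; python3 -m inch '0 0 -0.004 0 0; 0 0 -0.01 0 0'
```

```text
clock: 8.6
position: [0.5346, -0.0568, 0.2175]
ee_rot: [-3.098, -0.52, 0.005]
force: [-4.2, -1.3, -4.2]
width: 0.006
gripper_force: 2.1
clock: 8.8
position: [0.5365, -0.056, 0.2288]
ee_rot: [-3.098, -0.521, -0.003]
force: [-0.5, -0.3, -0.6]
width: 0.005
gripper_force: 0.0
```

```bash
python3 - <<'E'
from h import *
s=arm.observe();print(s["position"],s["force"])
save("wrist","w7")
E
```

```text
[ 0.53646117 -0.05604933  0.22875492] [-0.47328453 -0.30552053 -0.59444516]
```

View pics/w7.png

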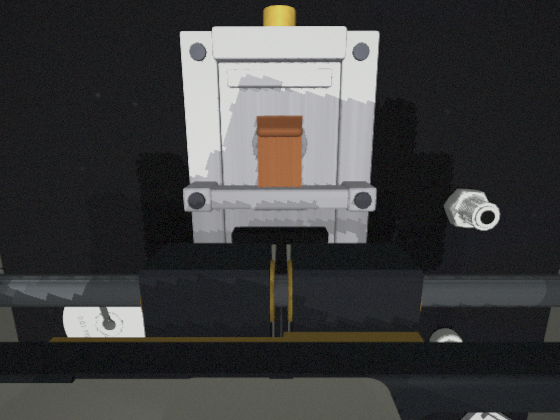

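The carrier has risen, its nose (row 62) is at the stop (row 58), and the leaf heel is on the coupon. I'll retreat up and back to verify with the other cameras.

```bash
python3 -m inch '0 0 -0.04 0 0; -0.02 0 -0.08 0 0; -0.06 0 -0.11 0 0; -0.1 0 -0.13 0 0; -0.11 0 -0.13 0 0'; python3 - <<'E'
from h import *
s=arm.observe();print(s["position"],s["force"])
b=save("wrist","w8");a=save("scene","s8")
cv2.imwrite("pics/c8.png",np.vstack([cv2.resize(b[:200,170:370],(560,560))[:300],cv2.resize(a[170:270,230:417],(560,300))])[...,::-1])
from scipy.spatial.transform import Rotation as R
M=R.from_rotvec(s["ee_rot"]).as_matrix()
P={}
for q,z in[("bridge",.029),("crossbar",.033),("end_stop",.02),("thumb_pad",.033),("carrier",.019)]:
    for d in arm.place_of("wrist",q)[:2]:
        p=at("wrist",d["point"],z);print(q,round(d["conf"],2),np.round(d["point"]),(M.T@(p-s["position"])).round(4)[:2])
E
```

```text
clock: 9.35
position: [0.4297, -0.0933, 0.3611]
ee_rot: [3.096, 0.517, 0.006]
force: [0.5, 0.5, -0.1]
width: 0.004
gripper_force: 0.0
[ 0.42967721 -0.09334808  0.36105503] [ 0.4532166   0.49874846 -0.10300776]
bridge 0.92 [ 29. 280.] [ 0.1442 -0.0008]
crossbar 0.79 [220. 435.] [-0.0143  0.1402]
thumb_pad 0.77 [ 82. 276.] [ 0.1035 -0.0049]
carrier 0.75 [ 32. 278.] [ 0.1441 -0.004 ]
carrier 0.63 [247. 411.] [-0.0449  0.1248]
```

View pics/c8.png

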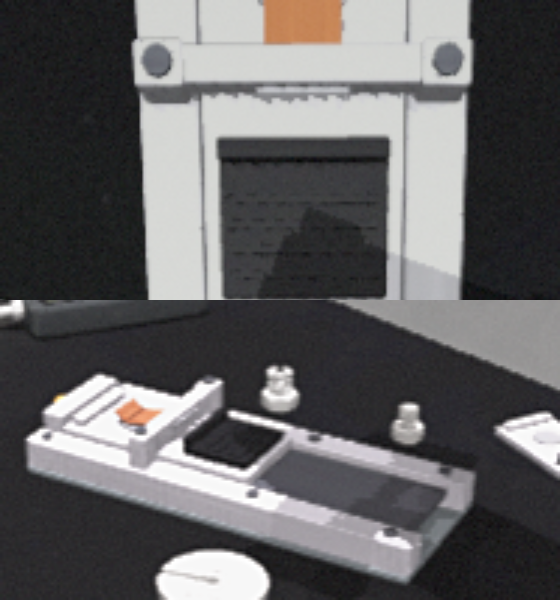

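The carrier is home: its origin is level with the bridge at dock x ≈ 45 mm, it is raised flush, the leaf is on the coupon and the bystanders haven't moved.

```bash
python3 -c "
from h import *
print(arm.sign_off())"
```

```text
the job is handed in; nothing more can be done
None
```

The carrier is loaded and the job is handed in: its nose is at the end stop, the bed looks fully risen, the copper spring rests on the steel coupon, and the arm is clear; the sign-off returned no verdict.

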